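Point out the knot and reject the box

ROBOT

A 6-joint arm with a two-finger parallel gripper is mounted at the origin on the work surface. World frame = base frame: x ahead of the robot, y to its left, z up, the work surface at z = 0. Lengths are in mm, angles in rad, forces in N, time in s.
With the tool pointing down it reaches from about 275 to 825 mm from the base axis. Payload 5.2 kg.
Tool frame: the origin (TCP) lies at the very end of the fingers, on their centre line; the grasp point (between the pads) lies 19 mm behind it; z points along the fingers, y is the line along which they close (so a half turn about z gives the same grasp; the last joint's range is limited). The gripper opens to 93 mm and grips with 3 to 60 N. Pads are 15 mm wide; open, the fingers measure 128 mm over their backs; the gripper's body (75 mm by 188 mm) begins 65 mm behind the grasp point.
Start: joints at [1.096, 0.259, 1.535, -0, 1.348, -0.203], TCP at [147.634, 529.82, 194.953] pointing down, gripper open.
Joint ranges: [-3.14, 3.14], [-0.91, 2.08], [0.19, 2.58], [-1.22, 4.36], [0.22, 2.71], [-3.12, 3.12]. Speed limits (rad/s): [2.57, 2.57, 3.14, 3.14, 3.14, 3.14].

INTERFACE

Orientations are given as [roll, pitch, yaw] about the fixed x, y, z axes, in that order (R = Rz(yaw) Ry(pitch) Rx(roll)).
In Python, from bench import robot gives the robot as it stands. The module is installed in compiled form; this text tells all that it offers. Calls block until the motion is done:
- robot.move_ptp(position, orientation): joint-space move of the TCP to a pose.
- robot.move_linear(position, ori=None, speed=150, f_stop=None): straight line of the TCP; ori=None keeps the orientation; speed is the mean speed in mm/s. With f_stop (N) it stops when the force on the tool has changed by that much, and returns True; else False.
- robot.move_j(angles): joint-space move.
- robot.move_gripper(opening): opening from 0.0 (shut) to 1.0 (fully open); the grip force is fixed at half the most; returns when the fingers have stopped.
- robot.sleep(seconds).
- robot.inverse_kinematics(position, orientation): joint angles nearest the present ones, or None.
- robot.get_image(name): name is "scene" or "side" or "wrist"; returns a dict with "img" (480x640x3 uint8, blue, green, red), "fovy" (degrees; the focal length in pixels is half the picture's height over the tangent of half this angle, whatever the lens; pixels are square), "cx", "cy" (the principal point, pixels), "eye" and "orientation" of the camera in the world. Camera axes: x right, y down, z forward; pixel columns grow to the right and rows downward; lengths in mm; the calibration is good to about 2 mm. A picture is of the moment at which its call begins. There is no depth.
A pose or a line that the arm cannot do raises robot.MotionError and nothing moves.
- robot.hand_in(): hands the job in; it is judged then, once.
Readings, each from a call of its own:
- robot.current_t(): time.
- robot.current_qpos(): joint angles.
- robot.current_joint_vel(): joint speeds.
- robot.current_joint_efforts(): joint torques, N m.
- robot.current_tcp_pos(): TCP position.
- robot.current_eef_rot(): TCP orientation.
- robot.current_contact_force(): force on the tool from outside, world axes, zero at the start.
- robot.current_ft_torque(): the same for the moment, N m.
- robot.current_gripper_width(): opening from 0.0 (shut) to 1.0 (fully open).
- robot.current_finger_force(): force on a finger pad.
Only numpy, scipy, OpenCV 4.12 (cv2) and the standard library are available. Lean on these libraries where they do the work, as an engineer would, in place of code of your own. Each camera call takes 0.05 s, during which the arm holds its last target. There are 200 camera calls.

TASK

Three plywood boxes stand on the bench for final inspection: one has a dark brown knot in its lid, the other two carry a green passed dot. Show the bench camera the flaw: point straight down at the knot with the fingertips 2 to 5 cm above it, without touching, and stay there for at least two full seconds; then press the red button all the way down to reject the box, let it come back up and withdraw. Touch none of the boxes, do not point down at a green dot, and leave the green button, the glue bottle and the screwdriver alone.

Things in the scene. Friction and masses are not known exactly. Their poses are not given: they have to be found in the camera images.
- knot (a point): centre of the dark brown round knot (26 mm across, nearly black in the middle), on the lid's top face 75 mm above the bench; 34 mm along the box's x and 22 mm along its y from the lid's centre. Axes: the box's own, z up, x along its 130 mm length away from the clasp
- dot1 (a point): centre of the green passed dot (22 mm across) on the lid's top face of the first good box, at the same place on its lid as the knot on the flawed one; z up
- dot2 (a point): centre of the green passed dot on the lid of the second good box; likewise
- flawed_lid (a point): centre of the lid's top face of the box with the knot (0.35 kg, 130 x 100 x 75 mm closed pale plywood box with a brass clasp, loose on the bench); z up, 75 mm above the bench
- passed1_lid (a point): centre of the lid's top face of the first good box, the same kind of box
- passed2_lid (a point): centre of the lid's top face of the second good box, the same kind of box
- reject_top (a point): centre of the top face of the red push button (32 mm across, in a grey housing fixed to the bench); it is pressed straight down
- reject (a joint): travel of the red button: 0 m up, 0.006 m fully down; a spring brings it back; fully down takes about 5 N
- accept_top (a point): centre of the top face of the green push button, of the same make as the red one; to be left alone
- accept (a joint): travel of the green button: 0 m up, 0.006 m fully down
- glue_mid (a point): middle of the white glue bottle (52 mm across, 130 mm tall, orange cap) standing loose on the bench, 65 mm above its foot
- driver_grip (a point): middle of the handle of the blue screwdriver that lies loose on the bench; x along the tool towards its tip

How it is judged (in metres and radians):
On the way, in this order (a step that is already met when the one before it is completed fails the run):
1. the fingertips point at the knot from just above, without contact, for two seconds (horizontal distance between the grasp point and knot below 0.02 m and z of the grasp point in the frame of knot between 0.022 and 0.085 m), for 2 s.
2. then the red button is pressed down (value of joint reject above 0.0045 m), for 0.05 s.
At the end, for the whole second after the job is handed in: Knot pointed at for 2 s (grasp point within 20 mm sideways, 22 to 85 mm above the lid), then the red button pressed 4.5 mm or more; at the end both buttons up (within 1.5 mm), boxes within 10 mm, bottle and screwdriver within 20 mm of their starts (value of joint each of reject, accept below 0.0015 m and distance of each of flawed_lid, passed1_lid, passed2_lid from where it was at the start of the episode below 0.01 m and distance of each of glue_mid, driver_grip from where it was at the start of the episode below 0.02 m); the robot touches nothing.
It fails at once if the robot touches a box (contact force between any of the fingers, the arm and flawed above 0.3 N or contact force between any of the fingers, the arm and passed1 above 0.3 N or contact force between any of the fingers, the arm and passed2 above 0.3 N).
It fails at once if the robot points down at a green dot (grasp point within 25 mm sideways and less than 60 mm above it) ((horizontal distance between the grasp point and dot1 below 0.025 m and z of the grasp point in the frame of dot1 below 0.06 m) or (horizontal distance between the grasp point and dot2 below 0.025 m and z of the grasp point in the frame of dot2 below 0.06 m)).
It fails at once if the green button is pressed (more than 2 mm) (value of joint accept above 0.002 m).
It fails at once if a box is moved more than 10 mm, or the bottle or screwdriver more than 20 mm (not (distance of each of flawed_lid, passed1_lid, passed2_lid from where it was at the start of the episode below 0.01 m and distance of each of glue_mid, driver_grip from where it was at the start of the episode below 0.02 m)).
It also fails if it takes over 40 s, if anything falls off the work surface, if the arm or the gripper's body presses on something with over 40 N, if the wrist force passes 120 N, or if a joint passes its speed limit or range.

## Working session

There is one attempt and no reset: what is moved stays moved. The work goes in short steps, each a Python script; the robot and the scene stay as the last script left them, time stands still between calls to the robot, and variables do not carry over. Pictures are saved under pics/ and viewed, at most 10 in all, crops included, and the job is handed in when it is done.

```bash
mkdir -p pics
cat > h.py <<'E'
import numpy as np, cv2, pickle
from scipy.spatial.transform import Rotation as R
def ray(c,u,v):
    f=240/np.tan(np.radians(c['fovy'])/2)
    d=np.array([(u-c['cx'])/f,(v-c['cy'])/f,1.]); o=np.array(c['orientation'],float)
    M=o if o.shape==(3,3) else R.from_euler('xyz',o).as_matrix()
    return np.array(c['eye'],float),M@(d/np.linalg.norm(d))
def plane(c,u,v,z):
    e,d=ray(c,u,v); return e+d*(z-e[2])/d[2]
def tri(*obs):
    A=0;b=0
    for c,u,v in obs:
        e,d=ray(c,u,v);P=np.eye(3)-np.outer(d,d);A=A+P;b=b+P@e
    return np.linalg.solve(A,b)
def proj(c,p):
    f=240/np.tan(np.radians(c['fovy'])/2);o=np.array(c['orientation'],float)
    M=o if o.shape==(3,3) else R.from_euler('xyz',o).as_matrix()
    q=M.T@(np.array(p)-c['eye']); return q[:2]/q[2]*f+[c['cx'],c['cy']]
E
python3 - <<'E'
from bench import robot
import cv2,pickle
for n in("scene","side","wrist"):
    c=robot.get_image(n);cv2.imwrite(f"pics/{n}0.png",c['img']);pickle.dump(c,open(n+'0.pkl','wb'));print(n,c['fovy'],c['cx'],c['cy'],c['eye'],c['orientation'])
print(robot.current_eef_rot(),robot.current_t())
E
```

```text
scene 52.82797150293286 313.830017065235 234.65820811939253 [1068.48922013  288.68250056  857.9994712 ] [-2.48006817  0.00711055  1.9879262 ]
side 54.312822113522074 323.10527579574523 244.2540804192244 [   4.58900781 -784.4163434   678.44387034] [-2.12497173 -0.00391834 -0.59116794]
wrist 69.02564216933992 319.10116117594504 238.55563153734644 [ 74.39516768 548.99580134 384.45932885] [2.86388960e+00 1.72953690e-03 1.29894666e+00]
[-3.14016792e+00 -2.94106310e-04  2.86982242e+00] 0.15
```

View pics/scene0.png

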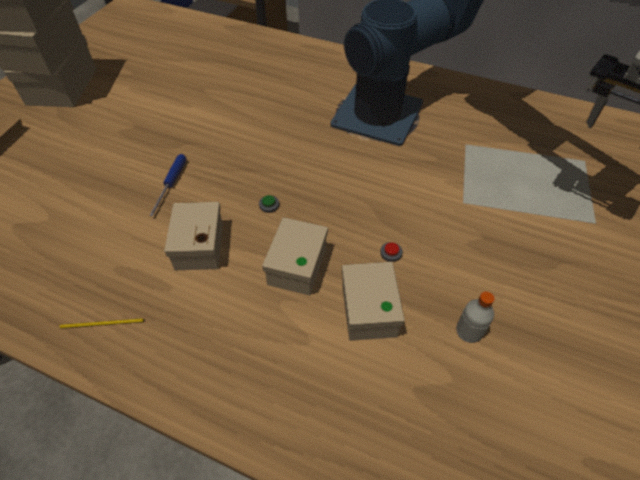

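View pics/side0.png

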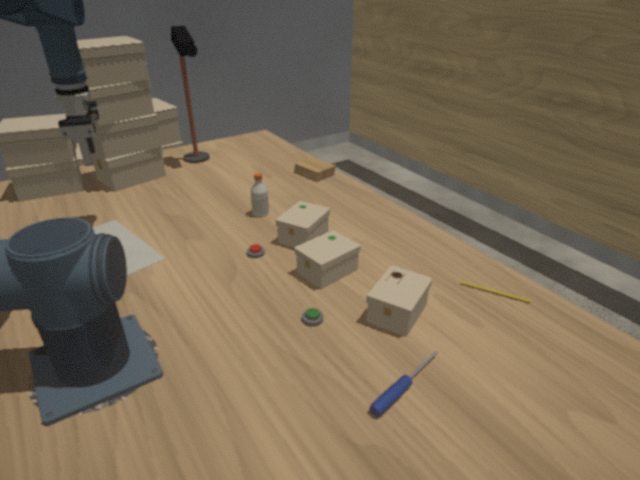

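Scene: the knot is at about (201,238), the red button at (391,250), and the green dots at (301,261) and (387,307). Side: the knot is at (397,275) and the red button at (256,248). I'll enlarge both views for exact pixels.

Run:
```python
import cv2,numpy as np
s=cv2.imread('pics/scene0.png');d=cv2.imread('pics/side0.png')
def crop(i,u,v,w=25):
    return cv2.resize(i[v-w:v+w,u-w:u+w],(300,300),interpolation=cv2.INTER_CUBIC)
cv2.imwrite('pics/crops.png',np.vstack([np.hstack([crop(s,200,238),crop(s,391,250)]),np.hstack([crop(d,397,280),crop(d,256,248)])]))
from h import *
S=pickle.load(open('scene0.pkl','rb'));D=pickle.load(open('side0.pkl','rb'))
for n,a,b in [('knot',(201,238),(397,275)),('red',(391,249),(256,247.5)),('green',(269,202),(313,314)),('d1',(301,261),(332,238)),('d2',(387,307),(303,207)),('cap',(487,298),(258,176))]:
    p=tri((S,*a),(D,*b));print(n,p.round(1),(proj(S,p)-a).round(1),(proj(D,p)-b).round(1))
```

```text
knot [ 614.2 -172.8   74.4] [-0.6  0.2] [-0.5 -0.1]
red [443.6 185.7  18.3] [-0.4  0.3] [-0.4 -0.2]
green [ 425.2 -119.6   13.8] [-0.8  0.4] [-0.9 -0.3]
d1 [584.8  38.8  74.4] [-0.8  0.4] [-0.7 -0.2]
d2 [614.8 226.4  73.2] [-1.2  0.7] [-0.8 -0.3]
cap [558.  384.  124.4] [-1.1  0.8] [-0.7 -0.4]
```

View pics/crops.png

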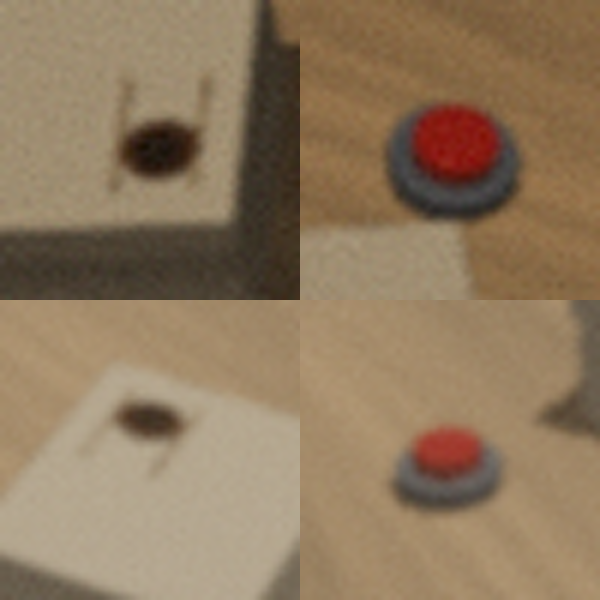

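Both pairs of views agree to under 1 px: knot at (614,-173,74), red button top at (444,186,18). Next I shut the fingers, go high over the knot and check with the wrist camera.

Run:
```python
from bench import robot
import cv2,pickle,numpy as np
from h import *
robot.move_gripper(0.0)
robot.move_ptp([614,-172.5,230],[np.pi,0,np.pi])
c=robot.get_image("wrist");pickle.dump(c,open('w1.pkl','wb'))
p=proj(c,[614,-172.5,74.5]);im=c['img'].copy();cv2.drawMarker(im,tuple(int(round(x)) for x in p),(255,0,255),0,12,1);cv2.imwrite('pics/w1.png',im)
print(p,robot.current_tcp_pos(),robot.current_t(),robot.current_qpos())
```

```text
[319.23651169 216.77025967] [ 614.17289347 -171.51232859  230.06520022] 4.6167 [-4.47085995e-01  3.99925478e-01  1.24912048e+00  1.97405559e-04
  1.49255058e+00 -2.01913529e+00]
```

View pics/w1.png

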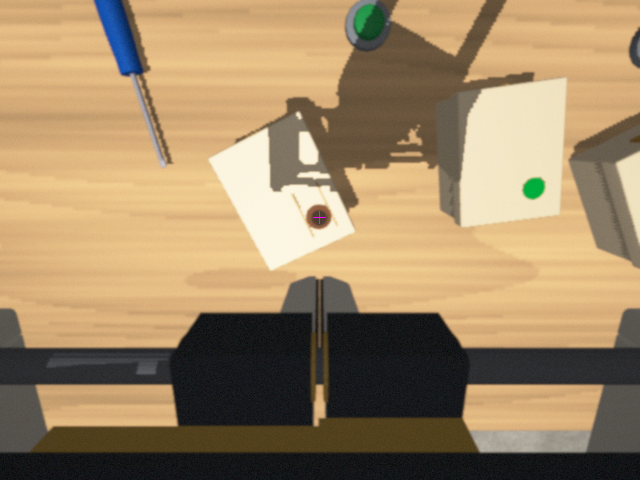

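The prediction (319,217) falls on the knot's centre. I'll go down to 34 mm above the lid, hold there, rise, then move over the red button and look.

Run:
```python
from bench import robot
import cv2,pickle,numpy as np
from h import *
robot.move_linear([614,-172.5,109])
print(robot.current_tcp_pos()); robot.sleep(2.6); print(robot.current_tcp_pos(),robot.current_contact_force())
robot.move_linear([614,-172.5,230])
robot.move_ptp([443.6,185.7,190],[np.pi,0,np.pi])
c=robot.get_image("wrist");pickle.dump(c,open('w2.pkl','wb'))
p=proj(c,[443.6,185.7,18]);im=c['img'].copy();cv2.drawMarker(im,tuple(int(round(x)) for x in p),(255,0,255),0,12,1);cv2.imwrite('pics/w2.png',im)
print(p,robot.current_tcp_pos(),robot.current_t(),robot.current_contact_force())
```

```text
[ 614.70581491 -172.79183282  110.03537047]
[ 614.00401569 -172.49261749  109.02194453] [-0.01193893  0.18401057 -0.22888495]
[320.79970753 212.56501398] [444.62415452 184.96955314 190.08850627] 10.6583 [-0.30509217 -0.26019893 -0.16068528]
```

View pics/w2.png

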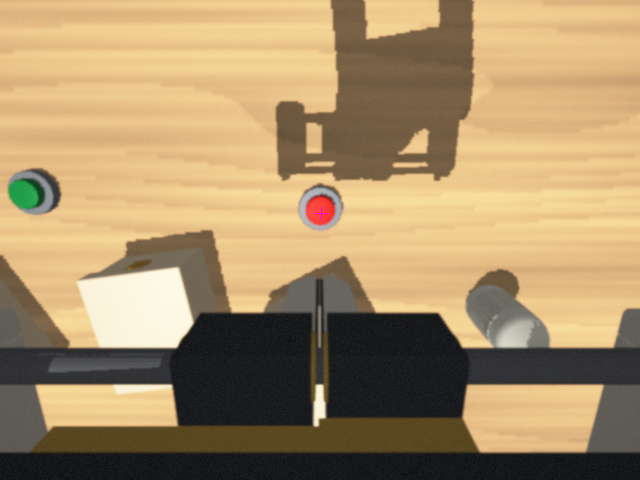

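The marker sits on the red cap (320,210). A quick clearance calculation for the neighbouring box goes first, then the press with a force stop.

Run:
```python
from bench import robot
import numpy as np
from h import *
S=pickle.load(open('scene0.pkl','rb'))
cs=[plane(S,u,v,75) for u,v in[(343,266),(393,263)]];print(np.round(cs,0))
if min(c[0] for c in cs)<480: raise SystemExit
robot.move_linear([443.6,185.7,35])
print(robot.move_linear([443.6,185.7,6],speed=15,f_stop=12),robot.current_tcp_pos(),robot.current_contact_force())
robot.sleep(0.3);print(robot.current_tcp_pos(),robot.current_contact_force(),robot.current_t())
```

```text
[[562. 120.  75.]
 [516. 207.  75.]]
False [443.65540733 185.69682139   6.06421486] [-0.18660811  0.0281112  -0.15498214]
[443.62434452 185.70845895   6.02383614] [ 0.30403385 -1.1378697  -0.99659898] 14.225
```

No force was felt down at z=6, so I'll look before going on.

Run:
```python
from bench import robot
import cv2,numpy as np
from h import *
o=[]
for n in("scene","side"):
    c=robot.get_image(n);u,v=proj(c,[443.6,185.7,15]).astype(int);p=proj(c,robot.current_tcp_pos());print(n,p,u,v)
    o.append(cv2.resize(c['img'][v-40:v+40,u-40:u+40],(400,400),interpolation=cv2.INTER_CUBIC))
cv2.imwrite('pics/press.png',np.hstack(o))
print(robot.current_tcp_pos(),robot.current_gripper_width(),robot.current_contact_force(),robot.current_joint_efforts())
```

```text
scene [389.93637335 252.62756565] 390 250
side [255.99826994 251.21671329] 255 248
[443.61856997 185.69579208   6.02698999] 0.003828370609939383 [-0.53589594 -0.19989876  0.84401804] [-7.44105746e-04 -4.07306814e+01 -1.98050576e+01 -1.68395840e-03
  8.04071850e-02 -6.37379429e-06]
```

View pics/press.png

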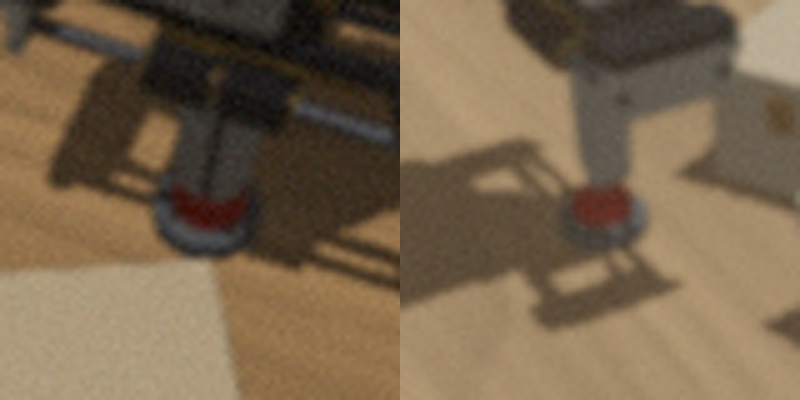

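The fingertips end at about the cap's top in both views (side tip at about row 245, reported TCP projecting to row 251). So either the real tip is higher than reported or the cap is already yielding. I'll raise clear and compare the tip with its projection.

Run:
```python
from bench import robot
import cv2,numpy as np
from h import *
w=pickle.load(open('w2.pkl','rb'));print('wrist tcp',proj(w,[444.2,185.3,190]))
f=[robot.current_contact_force()[2]]
for z in (12,18,24,60):
    robot.move_linear([443.6,185.7,z],speed=40);robot.sleep(.1);f.append(robot.current_contact_force()[2])
print(np.round(f,2))
o=[]
for n in("scene","side"):
    c=robot.get_image(n);t=robot.current_tcp_pos();u,v=proj(c,[443.6,185.7,35]).astype(int);print(n,proj(c,t),u,v,robot.current_t())
    im=c['img'].copy();k=cv2.resize(im[v-40:v+40,u-40:u+40],(400,400),interpolation=cv2.INTER_CUBIC)
    p=(proj(c,t)-[u-40,v-40])*5+2;cv2.drawMarker(k,tuple(int(x) for x in p),(255,0,255),0,20,1);o.append(k)
cv2.imwrite('pics/up.png',np.hstack(o))
```

```text
wrist tcp [321.37099627 273.54038653]
[ 0.84 -0.11 -0.78  0.17  0.75]
scene [392.96754897 237.44003246] 391 244 16.725
side [254.45218123 233.86328477] 255 241 16.775
```

View pics/up.png

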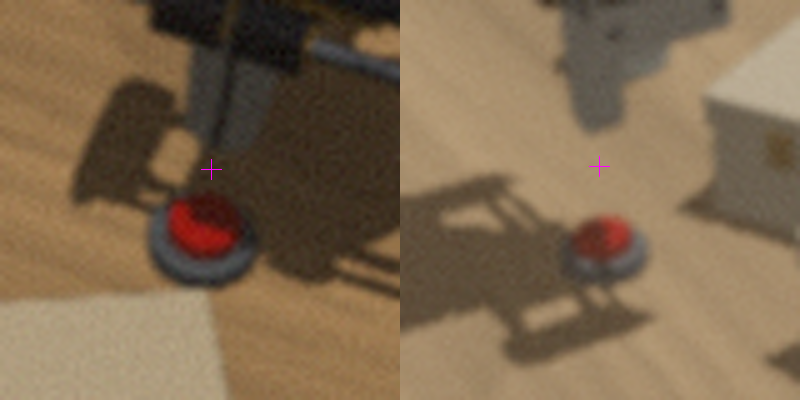

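The closed fingertips really end about 13 mm above the nominal TCP, as the fingers retract when they shut, so at z=6 they only reached the cap. The pointing hold was still about 4.7 cm above the lid and in range. The box is 72 mm from the axis and the body's half-thickness is 37 mm, so there is room to press lower with the force stop.

Run:
```python
from bench import robot
robot.move_linear([443.6,185.7,12])
s=robot.move_linear([443.6,185.7,-14],speed=12,f_stop=12)
print(s,robot.current_tcp_pos(),robot.current_contact_force())
robot.sleep(.3);print(robot.current_tcp_pos(),robot.current_contact_force(),robot.current_t())
```

```text
True [443.62400363 185.68672573  -7.46152911] [-1.22644301 -0.64162743  6.60756187]
[443.59362952 185.69640062  -7.46870415] [-1.55195398  0.87286925  7.6467876 ] 19.05
```

It stopped hard and holds 7.6 N, above the 5 N needed for full travel. A small extra push will confirm the stop, then I withdraw and check.

Run:
```python
from bench import robot
import cv2,numpy as np
from h import *
print(robot.move_linear([443.6,185.7,-8.3],speed=5,f_stop=15),robot.current_tcp_pos(),robot.current_contact_force())
robot.sleep(.2);print(robot.current_contact_force())
robot.move_linear([443.6,185.7,200]);robot.sleep(.3)
o=[]
for n in("scene","side"):
    c=robot.get_image(n);u,v=proj(c,[540,80,40]).astype(int);o.append(cv2.resize(c['img'],(400,300)))
cv2.imwrite('pics/end.png',np.hstack(o));print(robot.current_t(),robot.current_contact_force())
```

```text
False [443.61418716 185.70728177  -7.52441307] [-3.19323038 -0.34743417 11.81442544]
[-2.83258733 -1.24312045 11.28959369]
21.475 [0.43600044 0.94995586 1.0922066 ]
```

View pics/end.png

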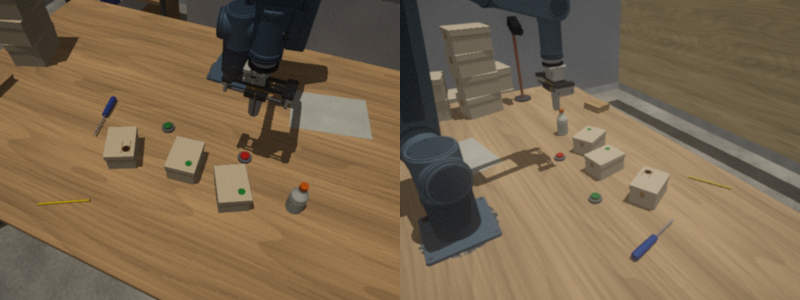

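The arm would not go below -7.5 while the force rose to 11 N, so the button was at its stop. The arm is clear, and the boxes, bottle and screwdriver look where they were.

```bash
python3 -c "
from bench import robot
print(robot.hand_in())"
```

```text
the job is handed in; nothing more can be done
None
```

The job is handed in, with no verdict returned: I pointed at the knot for 2.6 s (tips about 4.7 cm above the lid), pressed the red button to its stop and withdrew with nothing visibly moved.

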